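# Square a frame by its two diagonals

### The arm

A 6-joint arm with a two-finger parallel gripper is mounted at the origin on a cart in front of the work surface, level with it; the furniture and walls round the work are solid. World frame = base frame: x ahead of the robot, y to its left, z up, the work surface at z = 0. Lengths are in mm, angles in rad, forces in N, time in s.
With the tool pointing down it reaches from about 350 to 875 mm from the base axis. Payload 15.5 kg.
Tool frame: the origin (TCP) lies at the very end of the fingers, on their centre line; the grasp point (between the pads) lies env.tcp_to_grasp behind it (env.tcp_to_grasp is the distance from the TCP to the grasp point, in mm); z points along the fingers, y is the direction in which the jaws open and shut (so a half turn about z gives the same grasp; the last joint's range is limited). The gripper opens to 85 mm and grips with 20 to 120 N. Pads are 22 mm wide; open, the fingers measure 114 mm over their backs; the gripper's body (76 mm by 85 mm) begins 54 mm behind the grasp point. The pads swing forward as they close: fully open they stand 13 mm farther back than shut.
Start: joints at [-1.266, 0.494, 1.345, -0, 1.302, -0.096], TCP at [243.848, -575.469, 231.277] pointing down, gripper open.
Joint ranges: [-2.91, 2.91], [-0.82, 2.16], [0.22, 2.67], [-1.22, 4.37], [0.12, 2.79], [-3.08, 3.08]. Speed limits (rad/s): [1.89, 1.89, 2.57, 3.01, 3.01, 3.01].

### API

Orientations are given as a unit quaternion [w, x, y, z].
In Python, from rig import sensors, capture, camera_params, job_done, env gives the robot as it stands. The module is installed in compiled form; this text tells all that it offers.
- The arm moves only by the tool step_arm, never from a script. Its argument "steps" is a list of rows, each an object of numbers: "hand": the finger opening in mm, from 0 to 85.4; "dx", "dy", "dz": the shift along the tool's x, y, z in mm; "rx", "ry", "rz": the turn, a rotation vector about the tool's x, y, z in rad. In form: [{"hand": .., "dx": .., "dy": .., "dz": .., "rx": .., "ry": .., "rz": ..}, ...]. A call has 1 to 8 rows; each row shifts and turns the commanded pose from where the row before left it, along the tool's axes as they then stand; what a row does not reach is not made up. A row lasts 1/12 s, in which the tool goes at most 41.7 mm and 7.16 degrees, less where a joint would pass 70% of its speed; a pose out of reach is approached as far as the arm can. A call with a gripper value outside its range is refused whole. The fingers move at their own pace and stop on an object; the grip force is fixed at half the most. Time passes only in rows, so rows that do not move let the fingers close. It gives the time, the measured TCP pose, the force and the opening at its end, in the units of the state.
- sensors.state(): the state, without advancing time (a new reading comes with each control period).
- capture(name): name is "scene" or "top"; returns the picture (420x560x3 uint8, red, green, blue); there is no depth.
- camera_params(name): a dict with "fx", "fy", "cx", "cy" (pixels), "R" (3x3) and "t" (3): a world point X has camera coordinates R X + t. Camera axes: x right, y down, z forward; pixel columns grow to the right and rows downward; lengths in mm; the calibration is good to about 2 mm. A picture is of the moment at which its call begins. camera_params takes no time and is no camera call.
- job_done(): hands the job in, once; it reports no verdict.
The state is a dict: "t": time; "qpos": joint angles; "joint_velocities": joint speeds; "joint_efforts": joint torques, N m; "eef_pos": TCP position; "tool_rot": TCP orientation; "force": force on the tool from outside, world axes, zero at the start; "moment": the same for the moment, N m; "width": finger opening in mm.
Only numpy, scipy, OpenCV 4.12 (cv2) and the standard library are available. Lean on these libraries where they do the work, as an engineer would, in place of code of your own. Each camera call takes 0.05 s, during which the arm holds its last target. There are 200 camera calls.

### The job

The steel frame on the sloping gauge board may have been knocked out of square. Slide the jaws of both slide rules up against the frame's two upper corners to measure its two diagonals, and if they differ, use the jaw at the end of the longer one to press that corner in until both rules read the same, leaving both jaws touching their corners. The lamp bar overhead is in the way of a straight-down reach, so lean the tool; leave the other things on the bench where they are.

Things in the scene. Friction and masses are not known exactly. Their poses are not given: they have to be found in the camera images.
- jaw_left (a joint): reading (m) of the rule at the UPPER LEFT of the plate, for the diagonal from the lower right to the upper left corner. Grows as the jaw moves outwards, away from the frame; range 0 to 0.065; it starts clear of the corner. With the jaw touching, the diagonal from pin to pin is 0.175 + value. The jaw slides stiffly (about 1.5 N) and stays where it is left
- jaw_right (a joint): the same for the jaw at the UPPER RIGHT, which measures from the lower left corner to the upper right corner. Same zero: with both jaws touching, the two values are equal when the frame is square
- jaw_left_knob (a point): on the axis of the left jaw's round knob (16 mm diameter, square to the plate), 18 mm below its top, 40 mm above the plate, 22 mm behind the jaw face. x points outwards along the rule (up and left on the plate): move towards -x to bring the jaw to the corner. z is square to the plate, leaning 25 degrees from vertical towards the robot. Jaw block below: 40 x 42 mm, top 14 to 21 mm above the plate
- jaw_right_knob (a point): the same point of the right jaw's knob; x points outwards along its rule (upwards and to the right)
- jaw_left_face (a point): middle of the flat face of the left jaw (42 mm wide, 16 mm high); x points outwards. It touches the upper left corner when that corner's pin lies 12 mm from it along x, on the -x side
- jaw_right_face (a point): the same for the right jaw and the upper right corner
- pin_low_left (a point): centre of the frame's lower left corner pin (fixed). Frame of steel bars 16 mm wide, joined by stiff pins at four round corners of 12 mm radius, tops 24 mm above the plate; pins 160 mm apart along lower and upper bars, 120 mm along side bars. The lower bar (nearest the robot) is bolted to the plate; the rest racks left or right as a parallelogram and stays where left
- pin_low_right (a point): centre of the lower right corner pin, which does not move
- pin_top_left (a point): centre of the upper left corner pin, which moves as the frame is racked. About 6 to 10 N on an upper corner racks it; pressing one diagonal shorter lengthens the other by about as much, and a jaw that touches the lengthening one is pushed out and stays in touch
- pin_top_right (a point): centre of the upper right corner pin, which moves as the frame is racked
- gauge_stand: the fixed stand, 218 x 376 mm; its grey plate (340 mm wide, 225 mm up the slope) rises 25 degrees away from the robot. A lamp bar (round, 14 mm thick, 360 mm long) runs about 155 mm above the knobs and slightly beyond them, so a tool pointing straight down does not fit, but one leaning 25 degrees (along the knob) does. Origin on the bench under its centre; x points up the slope
- screwdriver: bystander: red-handled screwdriver, 183 mm long, lying left of the stand; leave alone. Left of it stands a tall press (640 mm high, about x 0.35 to 0.63, y 0.19 to 0.48) that the arm must go round
- marker_pen: bystander: marker pen, 126 mm long, lying right of the stand; leave alone
- spool: bystander: wire spool, 61 mm in diameter, 50 mm high, behind the stand; leave alone
- carton: bystander: small carton, 55 x 76 x 40 mm, behind the stand; leave alone
- bottle: bystander: dropper bottle, 32 mm in diameter, 124 mm high, behind the stand; leave alone

How it is judged:
By the outcome, as a careful person would: the job done as asked, in the order asked, and still so for the second after the job is handed in, with the robot touching nothing.
It also fails if it takes over 53 s, if anything falls off the work surface, if the arm or the gripper's body presses on something with over 40 N, if the wrist force passes 120 N, or if a joint passes its speed limit or range.

## Working session

There is one attempt and no reset: what is moved stays moved. The work goes in short steps, Python scripts to look and compute and a tool call to move; the robot and the scene stay as the last step left them, time stands still between calls to the robot, and variables do not carry over. Pictures are saved under pics/ and viewed, about 8 in all and at most 12, crops included, and the job is handed in when it is done.

Besides the shell and the picture viewer there is one more tool, called as a command line: name --argument value ..., lists and objects as JSON in quotes. step_arm: Moves the arm, as the interface text tells. Its arguments: {"type":"object","properties":{"steps":{"type":"array"}},"required":["steps"]}

```bash
mkdir -p pics; python3 - <<'E'
from rig import *
import cv2, numpy as np
for n in("scene","top"):
    im=capture(n); cv2.imwrite(f"pics/{n}0.png",cv2.resize(im[:,:,::-1],(784,588),interpolation=cv2.INTER_CUBIC)); np.save(f"pics/{n}0.npy",im)
    p=camera_params(n); print(n,{k:np.round(v,4).tolist() for k,v in p.items()}, (-np.array(p["R"]).T@np.array(p["t"])).round(0))
print(sensors.state(), env.tcp_to_grasp)
E
```

```text
scene {'fx': 454.7501, 'fy': 454.7501, 'cx': 273.8081, 'cy': 217.7127, 'R': [[-0.5196, -0.8544, -0.0099], [-0.5822, 0.3625, -0.7277], [0.6254, -0.3723, -0.6858]], 't': [218.8893, 456.6077, 820.0832]} [-133.  327.  897.]
top {'fx': 407.9683, 'fy': 407.9683, 'cx': 277.1645, 'cy': 208.6457, 'R': [[0.0126, -0.9995, 0.0296], [-0.9985, -0.0141, -0.0533], [0.0537, -0.0289, -0.9981]], 't': [-108.706, 573.9656, 929.9514]} [525. -74. 962.]
{'t': 0.1, 'qpos': array([-1.26548803e+00,  4.94122100e-01,  1.34605262e+00, -4.55797912e-05,
        1.30251156e+00, -9.54891841e-02]), 'joint_velocities': array([-0.00102137, -0.00266256, -0.00324514,  0.00012015, -0.00038473,
       -0.00030589]), 'joint_efforts': array([ 5.07102359e-04, -8.83589602e+01, -3.84564507e+01, -8.65709399e-05,
        5.10541286e-03,  4.18165973e-05]), 'eef_pos': array([ 243.74423452, -575.16366741,  230.7648363 ]), 'tool_rot': array([-5.41506570e-04,  9.79985930e-01,  1.99066011e-01, -7.91113418e-05]), 'force': array([ 0.38389524, -0.70082211, -0.10270234]), 'moment': array([-0.0457128 ,  0.00838483, -0.00198785]), 'width': 85.28447186436027} 18.700000000000003
```

View pics/scene0.png

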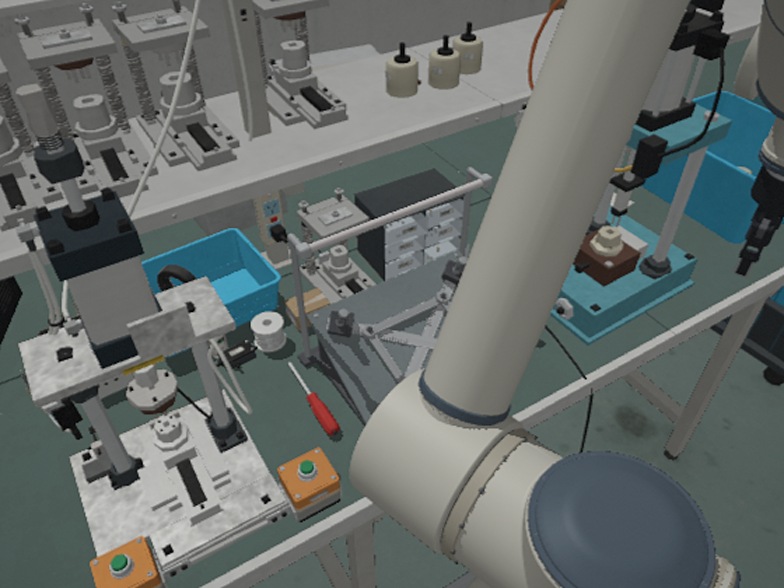

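View pics/top0.png

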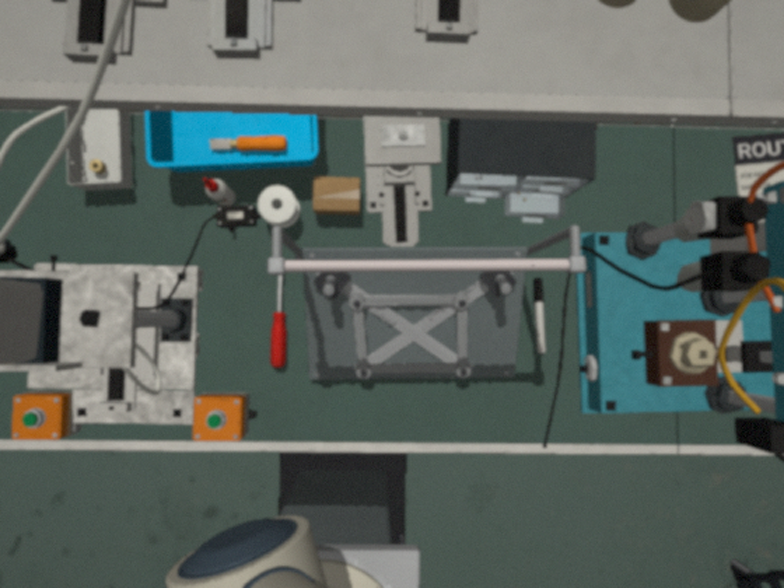

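The overview pictures show the plate in the top view at about (306–522, 250–380) of the enlarged image. The lamp bar is at row 265 and the knobs are near (328,285) and (503,285). In the scene view the arm hides the right half. I'll crop closer.

```bash
python3 - <<'E'
import cv2, numpy as np
im=np.load("pics/top0.npy"); c=im[170:280,210:385]
c=cv2.convertScaleAbs(c,alpha=1.5,beta=10)
c=cv2.resize(c[:,:,::-1],None,fx=4.5,fy=4.5,interpolation=cv2.INTER_CUBIC); cv2.imwrite("pics/topc.png",c)
im=np.load("pics/scene0.npy"); c=im[160:310,190:350]
c=cv2.convertScaleAbs(c,alpha=1.5,beta=10)
cv2.imwrite("pics/scenec.png",cv2.resize(c[:,:,::-1],None,fx=4,fy=4,interpolation=cv2.INTER_CUBIC))
E
```

```text
(no output)
```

View pics/topc.png

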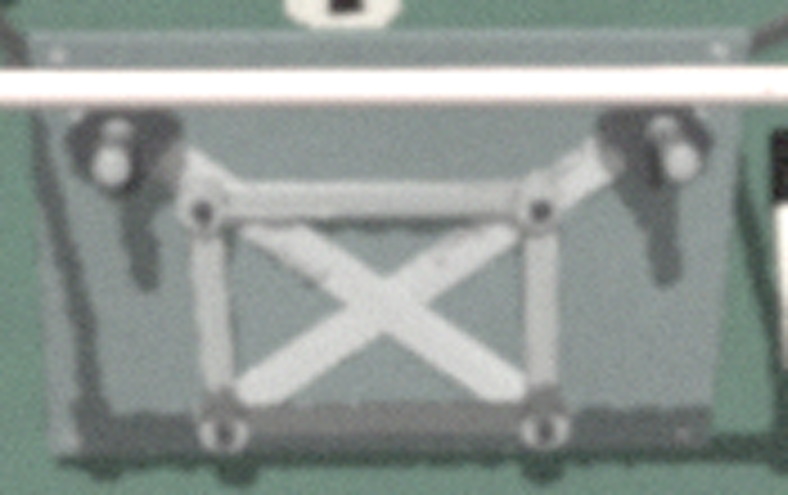

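View pics/scenec.png

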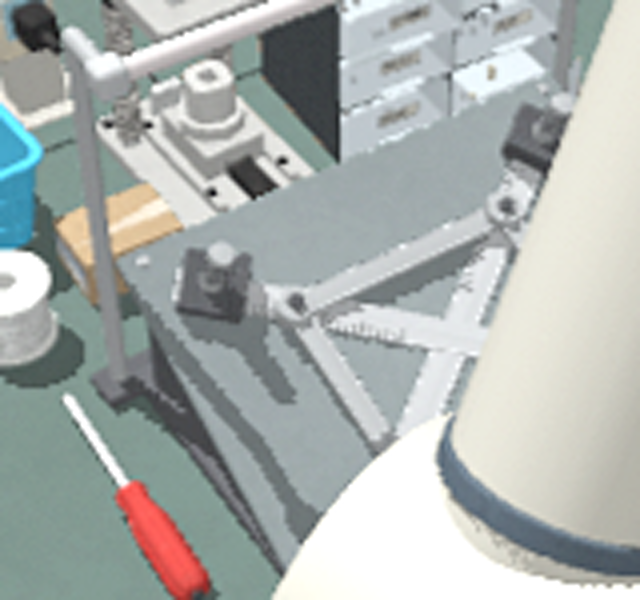

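The crops show the frame pins clearly. In the top crop, UL is at (202,210), UR (541,210), LL (224,432) and LR (545,432), with knob tops at (110,164) and (681,162). The scene crop has UL at (297,302), UR (508,206) and knob tops at (221,254) and (563,105). The frame leans left, so the left diagonal looks longer. Next I'll solve the pose from these points.

```bash
cat > h.py <<'E'
import numpy as np
from rig import *
from scipy.optimize import least_squares
from scipy.spatial.transform import Rotation as R
P={n:camera_params(n) for n in("scene","top")}
def proj(n,X):
    p=P[n]; c=np.array(p["R"])@X+np.array(p["t"]); return np.array([p["fx"]*c[0]/c[2]+p["cx"],p["fy"]*c[1]/c[2]+p["cy"]])
def basis(yaw):
    s,c=np.sin(np.deg2rad(25)),np.cos(np.deg2rad(25)); Z=R.from_euler('z',yaw).as_matrix()
    return Z@np.array([[0,c,-s],[-1,0,0],[0,s,c]])   # cols: u right, v up slope, n normal
def pts(q):
    B=basis(q[3]); o=q[:3]; th=q[4]; t=lambda u,v,n:o+B@np.array([u,v,n])
    s,c=120*np.sin(th),120*np.cos(th); a,b=209+q[5],209+q[6]
    return dict(LL=t(-80,0,24),LR=t(80,0,24),UL=t(-80+s,c,24),UR=t(80+s,c,24),
      KL=t(80-.8*a,.6*a,58),KR=t(-80+.8*b,.6*b,58)),B
def fit(obs,q0=(450,-100,60,0,-.05,40,40)):
    f=lambda q:np.concatenate([proj(n,pts(q)[0][k])-uv for n,k,uv in obs]+[[(q[3])*3]])
    return least_squares(f,q0,loss='soft_l1',f_scale=1.)
E
python3 - <<'E'
from h import *
T=dict(UL=(202,210),UR=(541,210),LL=(224,432),LR=(545,432),KL=(110,164),KR=(681,162))
S=dict(UL=(297,302),UR=(508,206),KL=(221,254),KR=(563,105))
obs=[("top",k,(np.array(v)+.5)/4.5-.5+[210,170]) for k,v in T.items()]+[("scene",k,(np.array(v)+.5)/4-.5+[190,160]) for k,v in S.items()]
r=fit(obs); q=r.x; print(q.round(3)); 
for n,k,uv in obs: print(n,k,(proj(n,pts(q)[0][k])-uv).round(2))
p,B=pts(q)
for k in p: print(k,p[k].round(1))
print(B.round(3)); d=lambda a,b:np.linalg.norm(p[a]-p[b])
print("diag L,R",d('LR','UL')-175,d('LL','UR')-175)
np.save("q.npy",q)
E
```

```text
[ 4.57170e+02 -1.41426e+02  2.77330e+01  1.70000e-02 -6.80000e-02
  5.09640e+01  5.07620e+01]
top UL [0.28 0.05]
top UR [ 0.41 -0.23]
top LL [-0.26  0.31]
top LR [ 0.12 -0.21]
top KL [0.19 0.29]
top KR [0.49 0.42]
scene UL [-0.6 -0.1]
scene UR [-0.61  0.  ]
scene KL [-0.43  0.11]
scene KR [-0.12  0.21]
LL [445.7 -61.6  49.5]
LR [ 448.4 -221.6   49.5]
UL [554.  -51.6 100.1]
UR [ 556.8 -211.5  100.1]
KL [571.8 -11.5 146.2]
KR [ 576.1 -267.2  146.2]
[[ 0.017  0.906 -0.423]
 [-1.     0.016 -0.007]
 [ 0.     0.423  0.906]]
diag L,R 31.446390438798318 18.338790403765728
```

```bash
cat >> h.py <<'E'
def quat(q): return R.from_quat([q[1],q[2],q[3],q[0]])
def tgt(side,n,off):   # TCP target: side 'L'/'R', n above plate, off outward along rule from knob axis
    q=np.load("q.npy"); p,B=pts(q); o=B@np.array([-.8 if side=='L' else .8,.6,0]); k=p['K'+side]
    z=-B[:,2]; M=np.c_[np.cross(o,z),o,z]
    return k+B[:,2]*(n-58)+o*off,M
def delta(X,M=None,s=None):
    s=s or sensors.state(); r=quat(s["tool_rot"]); d=r.inv().apply(X-s["eef_pos"])
    rv=(r.inv()*R.from_matrix(M)).as_rotvec() if M is not None else None
    return d,rv
E
python3 - <<'E'
from h import *
X,M=tgt('R',150,0); print(X,M.round(3)); d,rv=delta(X,M); print(d.round(1),rv.round(3),np.linalg.norm(d),np.linalg.norm(rv))
p,B=pts(np.load("q.npy"))
# bar x at guess z 285
c=P["top"]; 
for (u,v) in((300,189),):
    ray=np.array(c["R"]).T@np.array([(u-c["cx"])/c["fx"],(v-c["cy"])/c["fy"],1]); C=-np.array(c["R"]).T@c["t"]
    print("bar",C+ray*(285-C[2])/ray[2])
E
```

```text
[ 537.22211497 -267.87469563  229.54688466] [[ 0.715  0.557  0.423]
 [ 0.612 -0.791  0.007]
 [ 0.338  0.254 -0.906]]
[ 390.1 -168.4    1.4] [-0.216  0.381 -0.256] 424.92030063896414 0.5072393290664466
bar [ 594.33945019 -130.9956646   285.        ]
```

```bash
cat >> h.py <<'E'
A=np.deg2rad(6)
def tgt(side,n,off):   # leaning 6 deg more than the knob; axis meets knob axis at n=44
    q=np.load("q.npy"); p,B=pts(q); o=B@np.array([-.8 if side=='L' else .8,.6,0]); k=p['K'+side]
    back=B[:,2]*np.cos(A)-B[:,1]*np.sin(A)
    z=-back; y=o-z*(o@z); y/=np.linalg.norm(y); M=np.c_[np.cross(y,z),y,z]
    return k+B[:,2]*(44-58)+back*(n-44)+o*off,M
E
python3 - <<'E'
from h import *
X,M=tgt('R',160,0); print(X); d,rv=delta(X,M); print(d.round(1),rv.round(3),np.linalg.norm(d),np.linalg.norm(rv))
E
```

```text
[ 522.27745177 -268.13216737  232.90966611]
[ 376.3 -174.    -1.9] [-0.267  0.473 -0.251] 414.5524037072648 0.5981911949440598
```

step_arm --steps '[{"hand":50,"dx":20,"dy":-8},{"hand":50,"dx":30,"dy":-13},{"hand":50,"dx":30,"dy":-13},{"hand":50,"dx":30,"dy":-13},{"hand":50,"dx":30,"dy":-13},{"hand":50,"dx":30,"dy":-13},{"hand":50,"dx":20,"dy":-8},{"hand":50}]'

```text
$.steps[0]: bad value
```

```bash
python3 - <<'E'
from h import *
X,M=tgt('R',160,0); print(X); d,rv=delta(X,M); print(d.round(1),rv.round(3),np.linalg.norm(d),np.linalg.norm(rv))
E
```

```text
[ 522.27745177 -268.13216737  232.90966611]
[ 376.3 -174.    -1.9] [-0.267  0.473 -0.251] 414.5524037072648 0.5981911949440598
```

step_arm --steps '[{"hand":50,"dx":20,"dy":-9,"dz":0,"rx":0,"ry":0,"rz":0},{"hand":50,"dx":32,"dy":-15,"dz":0,"rx":0,"ry":0,"rz":0},{"hand":50,"dx":32,"dy":-15,"dz":0,"rx":0,"ry":0,"rz":0},{"hand":50,"dx":32,"dy":-15,"dz":0,"rx":0,"ry":0,"rz":0},{"hand":50,"dx":32,"dy":-15,"dz":0,"rx":0,"ry":0,"rz":0},{"hand":50,"dx":32,"dy":-15,"dz":0,"rx":0,"ry":0,"rz":0},{"hand":50,"dx":32,"dy":-15,"dz":0,"rx":0,"ry":0,"rz":0},{"hand":50,"dx":20,"dy":-9,"dz":0,"rx":0,"ry":0,"rz":0}]'

```text
t: 0.77
eef_pos: [416.8, -382.8, 231.1]
tool_rot: [-0.0, 0.98, 0.2, 0.0]
force: [0.2, -1.7, 1.1]
width: 49.9
```

step_arm --steps '[{"hand":50,"dx":0,"dy":0,"dz":0,"rx":-0.044,"ry":0.078,"rz":-0.042},{"hand":50,"dx":0,"dy":0,"dz":0,"rx":-0.044,"ry":0.079,"rz":-0.042},{"hand":50,"dx":0,"dy":0,"dz":0,"rx":-0.044,"ry":0.079,"rz":-0.042},{"hand":50,"dx":0,"dy":0,"dz":0,"rx":-0.045,"ry":0.079,"rz":-0.042},{"hand":50,"dx":0,"dy":0,"dz":0,"rx":-0.045,"ry":0.079,"rz":-0.042},{"hand":50,"dx":0,"dy":0,"dz":0,"rx":-0.045,"ry":0.079,"rz":-0.042},{"hand":50,"dx":0,"dy":0,"dz":0,"rx":0,"ry":0,"rz":0}]'

```text
t: 1.35
eef_pos: [413.9, -384.7, 230.0]
tool_rot: [0.079, 0.914, 0.31, 0.249]
force: [0.3, -0.1, -0.8]
width: 50.1
```

```bash
python3 - <<'E'
from h import *
X,M=tgt('R',100,0); print(X,sensors.state()["qpos"]); d,rv=delta(X,M); print(d.round(1),rv.round(3),np.linalg.norm(d),np.linalg.norm(rv))
E
```

```text
[ 553.17515114 -267.5998513   181.47962807] [-1.13797304  0.324316    1.80118515  0.63440638  0.89283448 -0.59670092]
[146.5 -34.2 113.3] [-0.008  0.01  -0.005] 188.32339441338124 0.01343906944706012
```

step_arm --steps '[{"hand":50,"dx":20,"dy":-5,"dz":8,"rx":0,"ry":0,"rz":0},{"hand":50,"dx":30,"dy":-7,"dz":14,"rx":0,"ry":0,"rz":0},{"hand":50,"dx":30,"dy":-7,"dz":16,"rx":-0.004,"ry":0.005,"rz":-0.002},{"hand":50,"dx":30,"dy":-7,"dz":20,"rx":-0.004,"ry":0.005,"rz":-0.003},{"hand":50,"dx":24,"dy":-5,"dz":24,"rx":0,"ry":0,"rz":0},{"hand":50,"dx":12,"dy":-3,"dz":20,"rx":0,"ry":0,"rz":0},{"hand":50,"dx":0,"dy":0,"dz":10,"rx":0,"ry":0,"rz":0},{"hand":50,"dx":0,"dy":0,"dz":0,"rx":0,"ry":0,"rz":0}]'

```text
t: 2.02
eef_pos: [555.2, -267.1, 182.0]
tool_rot: [0.08, 0.913, 0.311, 0.252]
force: [-1.7, -0.4, -0.4]
width: 49.5
```

```bash
python3 - <<'E'
from h import *
import cv2
X,M=tgt('R',30,0); d,rv=delta(X,M); print(d.round(1),rv.round(3))
a=capture("top")[150:300,220:400]; b=capture("scene")[110:290,280:460]
f=lambda c,s:cv2.resize(cv2.convertScaleAbs(c[:,:,::-1],alpha=1.4),s,interpolation=cv2.INTER_CUBIC)
cv2.imwrite("pics/a1.png",np.hstack([f(a,(400,333)),f(b,(333,333))]))
E
```

```text
[-1.7 -0.5 69.4] [-0.005  0.004 -0.002]
```

View pics/a1.png

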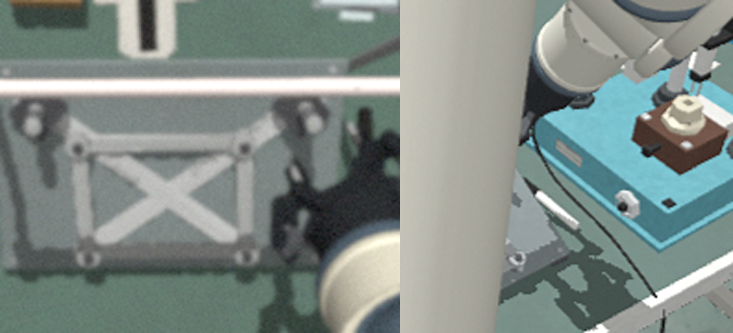

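The picture shows the open fingers (tips around (295,172) and (365,118) in the left panel) right and below the right knob (315,120). I'll check this against the projection of the TCP.

```bash
python3 - <<'E'
from h import *
s=sensors.state(); X=s["eef_pos"]; r=quat(s["tool_rot"]).as_matrix(); print(X,r.round(3))
f=lambda X:((proj("top",X)-[220,150])*2.22).round(0)
print(f(X),[f(X+r[:,1]*w-r[:,2]*b) for w in(-32,32) for b in (0,8,60)], f(pts(np.load("q.npy"))[0]["KR"]))
E
```

```text
[ 554.21863997 -268.66837864  183.56822398] [[ 0.68   0.526  0.511]
 [ 0.608 -0.794  0.008]
 [ 0.41   0.305 -0.859]]
[326. 147.] [array([294., 166.]), array([296., 171.]), array([308., 203.]), array([358., 127.]), array([360., 132.]), array([377., 162.])] [314. 124.]
```

The projection agrees with the picture, so I'll descend over the knob.

step_arm --steps '[{"hand":50,"dx":-1,"dy":0,"dz":12,"rx":-0.004,"ry":0.004,"rz":-0.002},{"hand":50,"dx":0,"dy":0,"dz":18,"rx":0,"ry":0,"rz":0},{"hand":50,"dx":0,"dy":0,"dz":18,"rx":0,"ry":0,"rz":0},{"hand":50,"dx":0,"dy":0,"dz":12,"rx":0,"ry":0,"rz":0},{"hand":50,"dx":0,"dy":0,"dz":6,"rx":0,"ry":0,"rz":0},{"hand":50,"dx":0,"dy":0,"dz":3,"rx":0,"ry":0,"rz":0},{"hand":40,"dx":0,"dy":0,"dz":0,"rx":0,"ry":0,"rz":0},{"hand":30,"dx":0,"dy":0,"dz":0,"rx":0,"ry":0,"rz":0}]'

```text
t: 2.78
eef_pos: [589.1, -269.0, 124.7]
tool_rot: [0.083, 0.912, 0.311, 0.255]
force: [-0.2, -0.0, -0.5]
width: 31.0
```

```bash
cat >> h.py <<'E'
def rep(side):
    s=sensors.state(); X,M=tgt(side,30,0); r=quat(s["tool_rot"]); e=s["eef_pos"]-X
    q=np.load("q.npy"); _,B=pts(q); o=B@np.array([-.8 if side=='L' else .8,.6,0])
    print("t",round(s["t"],2),"n",round(30+e@B[:,2],2),"off",round(e@o,2),"side",round(e@np.cross(B[:,2],o),2),"w",round(s["width"],2),
     "F out/n/side",[round(float(s["force"]@k),2) for k in(o,B[:,2],np.cross(B[:,2],o))],"d,rv",*[k.round(3).tolist() for k in delta(X,M)], "o in tool",r.inv().apply(o).round(3))
E
python3 - <<'E'
from h import *
rep('R')
E
```

```text
t 2.78 n 33.02 off 2.35 side -0.27 w 30.98 F out/n/side [-0.23, -0.33, -0.35] d,rv [0.017, -2.542, 2.867] [0.003, -0.001, 0.0] o in tool [-0.     0.998  0.066]
```

step_arm --steps '[{"hand":24,"dx":0,"dy":0,"dz":2,"rx":0,"ry":0,"rz":0},{"hand":24,"dx":0,"dy":-2,"dz":-0.1,"rx":0,"ry":0,"rz":0},{"hand":24,"dx":0,"dy":-2,"dz":-0.1,"rx":0,"ry":0,"rz":0},{"hand":24,"dx":0,"dy":-2,"dz":-0.1,"rx":0,"ry":0,"rz":0},{"hand":24,"dx":0,"dy":-2,"dz":-0.1,"rx":0,"ry":0,"rz":0},{"hand":24,"dx":0,"dy":-2,"dz":-0.1,"rx":0,"ry":0,"rz":0}]'

```text
t: 3.28
eef_pos: [584.7, -260.8, 119.9]
tool_rot: [0.083, 0.912, 0.311, 0.255]
force: [-0.9, -1.2, 0.7]
width: 23.9
```

```bash
python3 - <<'E'
from h import *
rep('R')
E
```

```text
t 3.28 n 30.45 off -7.82 side -0.01 w 23.92 F out/n/side [0.62, 1.09, -1.17] d,rv [-0.032, 7.772, 0.965] [0.003, -0.001, 0.0] o in tool [-0.001  0.998  0.066]
```

step_arm --steps '[{"hand":24,"dx":0,"dy":-2.5,"dz":-0.2,"rx":0,"ry":0,"rz":0},{"hand":24,"dx":0,"dy":-2.5,"dz":-0.2,"rx":0,"ry":0,"rz":0},{"hand":24,"dx":0,"dy":-2.5,"dz":-0.2,"rx":0,"ry":0,"rz":0},{"hand":24,"dx":0,"dy":-2.5,"dz":-0.2,"rx":0,"ry":0,"rz":0},{"hand":24,"dx":0,"dy":-2.5,"dz":-0.2,"rx":0,"ry":0,"rz":0},{"hand":24,"dx":0,"dy":-2.5,"dz":-0.2,"rx":0,"ry":0,"rz":0},{"hand":24,"dx":0,"dy":-2.5,"dz":-0.2,"rx":0,"ry":0,"rz":0},{"hand":24,"dx":0,"dy":-1.5,"dz":-0.1,"rx":0,"ry":0,"rz":0}]'

```text
t: 3.95
eef_pos: [573.7, -245.4, 115.0]
tool_rot: [0.083, 0.912, 0.311, 0.255]
force: [0.3, -0.9, 0.1]
width: 24.5
```

```bash
python3 - <<'E'
from h import *
import cv2
rep('R')
a=capture("top"); np.save("pics/a2.npy",a)
cv2.imwrite("pics/a2.png",cv2.resize(cv2.convertScaleAbs(a[170:280,210:385][:,:,::-1],alpha=1.5,beta=10),None,fx=4.5,fy=4.5,interpolation=cv2.INTER_CUBIC))
E
```

```text
t 3.95 n 30.49 off -27.31 side -0.08 w 24.47 F out/n/side [0.88, -0.04, -0.33] d,rv [0.027, 27.22, 2.278] [0.002, -0.001, 0.0] o in tool [-0.     0.998  0.065]
```

View pics/a2.png

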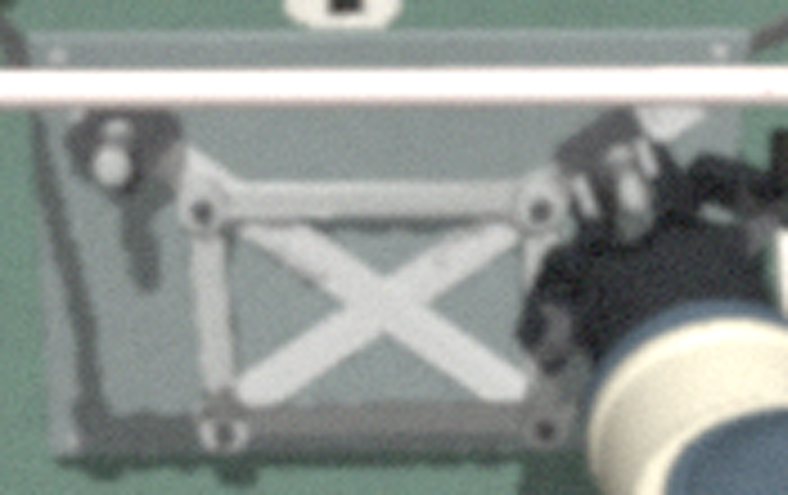

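The right jaw has followed the tool: the knob is at (632,185) between the pads, and the corner pin is still at (541,210). I'll close the rest of the gap in small steps.

step_arm --steps '[{"hand":24,"dx":0,"dy":-1.5,"dz":-0.1,"rx":0,"ry":0,"rz":0},{"hand":24,"dx":0,"dy":-1.5,"dz":-0.1,"rx":0,"ry":0,"rz":0},{"hand":24,"dx":0,"dy":-1,"dz":0,"rx":0,"ry":0,"rz":0},{"hand":24,"dx":0,"dy":-0.5,"dz":0,"rx":0,"ry":0,"rz":0}]'

```text
t: 4.33
eef_pos: [571.4, -242.1, 113.8]
tool_rot: [0.083, 0.912, 0.311, 0.255]
force: [0.1, -0.4, 0.6]
width: 23.9
```

```bash
python3 - <<'E'
from h import *
rep('R')
E
```

```text
t 4.33 n 30.42 off -31.51 side -0.07 w 23.92 F out/n/side [0.52, 0.49, 0.08] d,rv [0.018, 31.418, 2.481] [0.003, -0.001, 0.0] o in tool [-0.     0.998  0.065]
```

step_arm --steps '[{"hand":24,"dx":0,"dy":-0.7,"dz":0,"rx":0,"ry":0,"rz":0},{"hand":24,"dx":0,"dy":-0.3,"dz":0,"rx":0,"ry":0,"rz":0}]'

```text
t: 4.5
eef_pos: [570.9, -241.4, 113.6]
tool_rot: [0.083, 0.912, 0.311, 0.255]
force: [0.4, -0.8, 0.9]
width: 24.0
```

```bash
python3 - <<'E'
from h import *
rep('R')
E
```

```text
t 4.5 n 30.38 off -32.4 side -0.08 w 23.95 F out/n/side [1.07, 0.68, 0.08] d,rv [0.028, 32.302, 2.503] [0.003, -0.001, 0.0] o in tool [-0.     0.998  0.066]
```

step_arm --steps '[{"hand":24,"dx":0,"dy":-0.7,"dz":0,"rx":0,"ry":0,"rz":0},{"hand":24,"dx":0,"dy":-0.3,"dz":0,"rx":0,"ry":0,"rz":0}]'

```text
t: 4.67
eef_pos: [570.4, -240.6, 113.3]
tool_rot: [0.083, 0.912, 0.311, 0.255]
force: [-0.2, -0.9, 1.0]
width: 23.9
```

```bash
python3 - <<'E'
from h import *
rep('R')
E
```

```text
t 4.67 n 30.3 off -33.41 side -0.05 w 23.91 F out/n/side [0.85, 1.02, -0.33] d,rv [0.009, 33.321, 2.49] [0.003, -0.001, 0.0] o in tool [-0.001  0.998  0.065]
```

step_arm --steps '[{"hand":24,"dx":0,"dy":-0.5,"dz":0,"rx":0,"ry":0,"rz":0},{"hand":24,"dx":0,"dy":0,"dz":0,"rx":0,"ry":0,"rz":0}]'

```text
t: 4.83
eef_pos: [570.1, -240.2, 113.1]
tool_rot: [0.083, 0.912, 0.311, 0.255]
force: [0.1, -0.3, 1.4]
width: 23.7
```

step_arm --steps '[{"hand":24,"dx":0,"dy":-0.5,"dz":0,"rx":0,"ry":0,"rz":0},{"hand":24,"dx":0,"dy":0,"dz":0,"rx":0,"ry":0,"rz":0}]'

```text
t: 5.0
eef_pos: [569.9, -239.8, 112.9]
tool_rot: [0.083, 0.912, 0.311, 0.255]
force: [0.3, -1.5, 1.8]
width: 24.3
```

step_arm --steps '[{"hand":24,"dx":0,"dy":-0.5,"dz":0,"rx":0,"ry":0,"rz":0},{"hand":24,"dx":0,"dy":0,"dz":0,"rx":0,"ry":0,"rz":0}]'

```text
t: 5.17
eef_pos: [569.6, -239.4, 112.8]
tool_rot: [0.083, 0.912, 0.311, 0.255]
force: [-0.3, -1.1, 1.0]
width: 23.9
```

```bash
python3 - <<'E'
from h import *
rep('R')
E
```

```text
t 5.17 n 30.19 off -34.95 side -0.04 w 23.92 F out/n/side [0.96, 0.98, -0.52] d,rv [0.009, 34.863, 2.479] [0.003, -0.001, 0.0] o in tool [-0.     0.998  0.065]
```

step_arm --steps '[{"hand":24,"dx":0,"dy":-0.5,"dz":-0.05,"rx":0,"ry":0,"rz":0},{"hand":24,"dx":0,"dy":0,"dz":0,"rx":0,"ry":0,"rz":0}]'

```text
t: 5.33
eef_pos: [569.3, -239.0, 112.7]
tool_rot: [0.083, 0.912, 0.311, 0.255]
force: [0.1, -1.0, 1.6]
width: 24.4
```

step_arm --steps '[{"hand":24,"dx":0,"dy":-0.5,"dz":-0.05,"rx":0,"ry":0,"rz":0},{"hand":24,"dx":0,"dy":0,"dz":0,"rx":0,"ry":0,"rz":0}]'

```text
t: 5.5
eef_pos: [569.0, -238.6, 112.5]
tool_rot: [0.083, 0.912, 0.311, 0.255]
force: [0.8, -0.9, 1.5]
width: 24.0
```

step_arm --steps '[{"hand":24,"dx":0,"dy":-0.5,"dz":-0.05,"rx":0,"ry":0,"rz":0},{"hand":24,"dx":0,"dy":0,"dz":0,"rx":0,"ry":0,"rz":0}]'

```text
t: 5.67
eef_pos: [568.8, -238.3, 112.5]
tool_rot: [0.083, 0.912, 0.311, 0.255]
force: [0.1, -0.9, -0.1]
width: 24.0
```

```bash
python3 - <<'E'
from h import *
rep('R')
E
```

```text
t 5.67 n 30.26 off -36.35 side -0.04 w 24.04 F out/n/side [0.74, -0.17, -0.51] d,rv [-0.003, 36.255, 2.642] [0.003, -0.001, 0.0] o in tool [-0.001  0.998  0.066]
```

step_arm --steps '[{"hand":24,"dx":0,"dy":-0.4,"dz":-0.05,"rx":0,"ry":0,"rz":0},{"hand":24,"dx":0,"dy":0,"dz":0,"rx":0,"ry":0,"rz":0}]'

```text
t: 5.83
eef_pos: [568.7, -238.2, 112.5]
tool_rot: [0.083, 0.912, 0.311, 0.255]
force: [1.6, -2.2, 1.2]
width: 24.3
```

step_arm --steps '[{"hand":24,"dx":0,"dy":-0.4,"dz":-0.05,"rx":0,"ry":0,"rz":0},{"hand":24,"dx":0,"dy":0,"dz":0,"rx":0,"ry":0,"rz":0}]'

```text
t: 6.0
eef_pos: [568.6, -238.0, 112.5]
tool_rot: [0.084, 0.912, 0.311, 0.255]
force: [2.8, -4.8, 1.0]
width: 24.3
```

```bash
python3 - <<'E'
from h import *
import cv2
rep('R')
a=capture("top"); np.save("pics/a3.npy",a)
b=capture("scene")
f=lambda c:cv2.resize(cv2.convertScaleAbs(c[:,:,::-1],alpha=1.5,beta=10),None,fx=6,fy=6,interpolation=cv2.INTER_CUBIC)
cv2.imwrite("pics/a3.png",f(a[190:260,290:380]))
E
```

```text
t 6.0 n 30.37 off -36.69 side -0.05 w 24.27 F out/n/side [5.65, -0.21, -0.61] d,rv [-0.0, 36.585, 2.802] [0.004, -0.001, 0.0] o in tool [-0.     0.998  0.066]
```

View pics/a3.png

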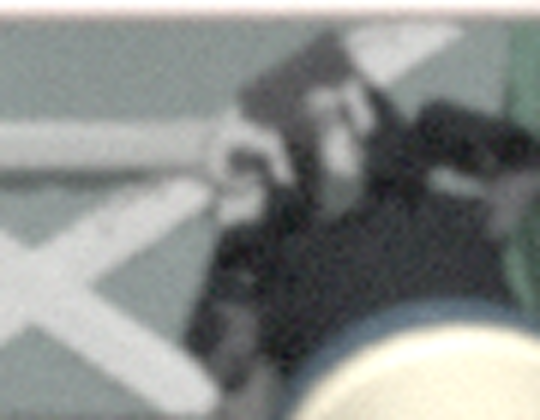

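The contact is clear: force along the rule rose from about 1 to 2.7 to 5.7 N at offset −36.5 mm, close to the predicted −36.5. In the picture the jaw's block touches the round corner at about (240,160). I'll back off, open and lift.

step_arm --steps '[{"hand":24,"dx":0,"dy":1.5,"dz":0.1,"rx":0,"ry":0,"rz":0},{"hand":24,"dx":0,"dy":2.8,"dz":0.2,"rx":0,"ry":0,"rz":0},{"hand":36,"dx":0,"dy":0,"dz":0,"rx":0,"ry":0,"rz":0},{"hand":40,"dx":0,"dy":0,"dz":0,"rx":0,"ry":0,"rz":0},{"hand":40,"dx":0,"dy":0,"dz":-15,"rx":0,"ry":0,"rz":0},{"hand":40,"dx":0,"dy":0,"dz":-35,"rx":0,"ry":0,"rz":0},{"hand":40,"dx":0,"dy":0,"dz":-35,"rx":0,"ry":0,"rz":0},{"hand":40,"dx":-10,"dy":0,"dz":-20,"rx":0,"ry":0,"rz":0}]'

```text
t: 6.77
eef_pos: [509.0, -247.2, 201.5]
tool_rot: [0.084, 0.911, 0.312, 0.255]
force: [0.7, -1.2, 0.6]
width: 40.3
```

```bash
python3 - <<'E'
from h import *
rep('R'); s=sensors.state(); r=quat(s["tool_rot"])
X,M=tgt('L',110,0); print(s["eef_pos"],s["qpos"],X); d,rv=delta(X,M); print(d.round(1),rv.round(3)); print(r.as_matrix().round(3))
d2=R.from_matrix(M).inv().apply(X-s["eef_pos"]); print(d2)
E
```

```text
t 6.77 n 136.31 off -40.05 side -18.19 w 40.29 F out/n/side [1.48, 0.25, -0.03] d,rv [9.037, 32.875, 109.878] [0.003, -0.001, 0.002] o in tool [-0.002  0.998  0.066]
[ 508.97593374 -247.23620333  201.51717039] [-0.78266678  0.32386781  1.92950583  0.70403598  0.60821283 -0.40197855] [543.72953481 -11.94404987 190.10261239]
[ 162.5 -171.6   29.4] [ 0.003  0.002 -1.858]
[[ 0.675  0.526  0.518]
 [ 0.611 -0.792  0.007]
 [ 0.413  0.312 -0.856]]
[118.35247398 204.46768308  29.76845441]
```

step_arm --steps '[{"hand":50,"dx":0,"dy":0,"dz":0,"rx":0,"ry":0,"rz":-0.08},{"hand":50,"dx":0,"dy":0,"dz":0,"rx":0,"ry":0,"rz":-0.12},{"hand":50,"dx":0,"dy":0,"dz":0,"rx":0,"ry":0,"rz":-0.12},{"hand":50,"dx":0,"dy":0,"dz":0,"rx":0,"ry":0,"rz":-0.12},{"hand":50,"dx":0,"dy":0,"dz":0,"rx":0,"ry":0,"rz":-0.12},{"hand":50,"dx":0,"dy":0,"dz":0,"rx":0,"ry":0,"rz":-0.12},{"hand":50,"dx":0,"dy":0,"dz":0,"rx":0,"ry":0,"rz":-0.12},{"hand":50,"dx":0,"dy":0,"dz":0,"rx":0,"ry":0,"rz":-0.12}]'

```text
t: 7.43
eef_pos: [509.4, -247.5, 198.9]
tool_rot: [0.188, 0.677, 0.686, 0.191]
force: [-1.2, -0.1, -0.0]
width: 50.1
```

step_arm --steps '[{"hand":50,"dx":0,"dy":0,"dz":0,"rx":0,"ry":0,"rz":-0.12},{"hand":50,"dx":0,"dy":0,"dz":0,"rx":0,"ry":0,"rz":-0.12},{"hand":50,"dx":0,"dy":0,"dz":0,"rx":0,"ry":0,"rz":-0.12},{"hand":50,"dx":0,"dy":0,"dz":0,"rx":0,"ry":0,"rz":-0.12},{"hand":50,"dx":0,"dy":0,"dz":0,"rx":0,"ry":0,"rz":-0.12},{"hand":50,"dx":0,"dy":0,"dz":0,"rx":0,"ry":0,"rz":-0.12},{"hand":50,"dx":0,"dy":0,"dz":0,"rx":0,"ry":0,"rz":-0.12},{"hand":50,"dx":0,"dy":0,"dz":0,"rx":0,"ry":0,"rz":-0.09}]'

```text
t: 8.1
eef_pos: [509.4, -247.5, 198.9]
tool_rot: [0.254, 0.297, 0.916, 0.087]
force: [-0.8, -0.1, 0.9]
width: 49.8
```

```bash
python3 - <<'E'
from h import *
s=sensors.state()
X,M=tgt('L',110,0); print(s["qpos"]); d,rv=delta(X,M); print(d.round(1),rv.round(3))
E
```

```text
[-0.7824742   0.32929318  1.93034028  0.70864846  0.60460861 -2.26318988]
[118.4 204.9  27.1] [ 0.     0.002 -0.003]
```

step_arm --steps '[{"hand":50,"dx":10,"dy":17,"dz":0,"rx":0,"ry":0,"rz":0},{"hand":50,"dx":17,"dy":30,"dz":0,"rx":0,"ry":0,"rz":0},{"hand":50,"dx":17,"dy":30,"dz":0,"rx":0,"ry":0,"rz":0},{"hand":50,"dx":17,"dy":30,"dz":0,"rx":0,"ry":0,"rz":0},{"hand":50,"dx":17,"dy":30,"dz":5,"rx":0,"ry":0,"rz":0},{"hand":50,"dx":17,"dy":30,"dz":5,"rx":0,"ry":0,"rz":0},{"hand":50,"dx":14,"dy":24,"dz":5,"rx":0,"ry":0,"rz":0},{"hand":50,"dx":6,"dy":10,"dz":5,"rx":0,"ry":0,"rz":0}]'

```text
t: 8.77
eef_pos: [541.6, -14.4, 197.3]
tool_rot: [0.254, 0.299, 0.916, 0.088]
force: [0.6, -1.5, -0.9]
width: 50.3
```

```bash
python3 - <<'E'
from h import *
s=sensors.state()
X,M=tgt('L',31,0); print(s["qpos"]); d,rv=delta(X,M); print(d.round(1),rv.round(3))
# right jaw knob check in the free top view
import cv2
a=capture("top"); np.save("pics/a4.npy",a)
cv2.imwrite("pics/a4.png",cv2.resize(cv2.convertScaleAbs(a[170:280,210:385][:,:,::-1],alpha=1.5,beta=10),None,fx=4.5,fy=4.5,interpolation=cv2.INTER_CUBIC))
E
```

```text
[-0.20972276  0.27287916  2.0418133   0.38373771  0.31671156 -1.48382504]
[ 3.1  0.7 86.2] [ 0.002  0.002 -0.008]
```

View pics/a4.png

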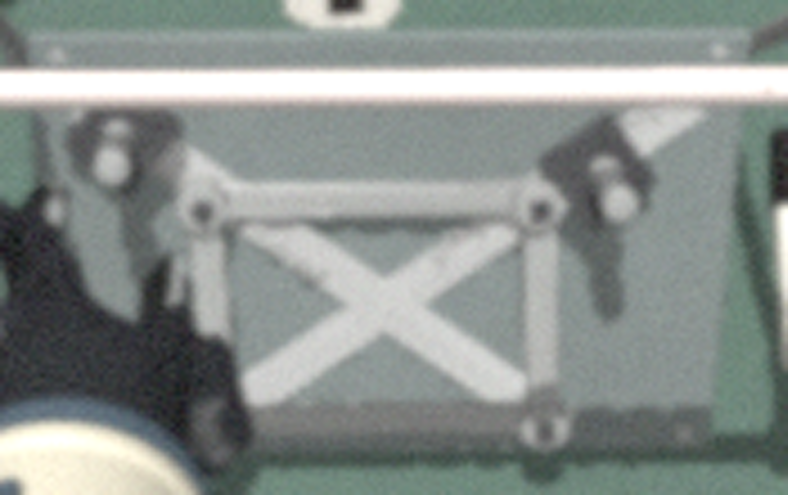

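The right jaw now sits at its corner, with knob top at (617,203) and the pin still at (541,210). The gripper is straddling the axis of the left knob, so I'll descend there.

step_arm --steps '[{"hand":50,"dx":2,"dy":0,"dz":12,"rx":0.002,"ry":0.002,"rz":-0.008},{"hand":50,"dx":1,"dy":0.7,"dz":18,"rx":0,"ry":0,"rz":0},{"hand":50,"dx":0,"dy":0,"dz":18,"rx":0,"ry":0,"rz":0},{"hand":50,"dx":0,"dy":0,"dz":18,"rx":0,"ry":0,"rz":0},{"hand":50,"dx":0,"dy":0,"dz":10,"rx":0,"ry":0,"rz":0},{"hand":50,"dx":0,"dy":0,"dz":6,"rx":0,"ry":0,"rz":0},{"hand":40,"dx":0,"dy":0,"dz":1,"rx":0,"ry":0,"rz":0},{"hand":30,"dx":0,"dy":0,"dz":0,"rx":0,"ry":0,"rz":0}]'

```text
t: 9.48
eef_pos: [582.8, -14.9, 124.7]
tool_rot: [0.252, 0.297, 0.917, 0.086]
force: [-0.1, -0.1, -0.5]
width: 30.6
```

```bash
python3 - <<'E'
from h import *
rep('L'); print(sensors.state()["qpos"])
E
```

```text
t 9.48 n 33.82 off -3.31 side -1.67 w 30.57 F out/n/side [-0.23, -0.35, 0.22] d,rv [1.985, 3.077, 3.865] [-0.002, -0.0, -0.002] o in tool [0.002 0.998 0.061]
[-0.18771193  0.46575465  2.02658397  0.71865389  0.15691688 -1.81724361]
```

step_arm --steps '[{"hand":28,"dx":1,"dy":0,"dz":1.5,"rx":0,"ry":0,"rz":0},{"hand":24,"dx":0.5,"dy":0,"dz":1.5,"rx":0,"ry":0,"rz":0},{"hand":24,"dx":0,"dy":-1,"dz":0,"rx":0,"ry":0,"rz":0},{"hand":24,"dx":0,"dy":-2,"dz":-0.1,"rx":0,"ry":0,"rz":0},{"hand":24,"dx":0,"dy":-2,"dz":-0.1,"rx":0,"ry":0,"rz":0},{"hand":24,"dx":0,"dy":-2,"dz":-0.1,"rx":0,"ry":0,"rz":0}]'

```text
t: 9.98
eef_pos: [579.9, -19.6, 120.4]
tool_rot: [0.253, 0.296, 0.917, 0.086]
force: [0.5, 1.0, 0.9]
width: 23.7
```

```bash
python3 - <<'E'
from h import *
rep('L'); print(sensors.state()["qpos"])
E
```

```text
t 9.98 n 31.13 off -9.75 side -0.8 w 23.67 F out/n/side [1.27, 0.59, -0.08] d,rv [0.909, 9.668, 1.655] [-0.001, 0.001, -0.001] o in tool [0.001 0.998 0.061]
[-0.20055387  0.47337665  2.03799379  0.83856177  0.14773213 -1.94928236]
```

step_arm --steps '[{"hand":24,"dx":0,"dy":-2,"dz":-0.1,"rx":0,"ry":0,"rz":0},{"hand":24,"dx":0,"dy":-2,"dz":-0.1,"rx":0,"ry":0,"rz":0},{"hand":24,"dx":0,"dy":-2,"dz":-0.1,"rx":0,"ry":0,"rz":0},{"hand":24,"dx":0,"dy":-2,"dz":-0.1,"rx":0,"ry":0,"rz":0},{"hand":24,"dx":0,"dy":-1.5,"dz":-0.1,"rx":0,"ry":0,"rz":0},{"hand":24,"dx":0,"dy":-0.8,"dz":0,"rx":0,"ry":0,"rz":0},{"hand":24,"dx":0,"dy":0,"dz":0,"rx":0,"ry":0,"rz":0}]'

```text
t: 10.57
eef_pos: [574.5, -28.0, 117.5]
tool_rot: [0.253, 0.297, 0.917, 0.086]
force: [-0.5, 0.5, 0.9]
width: 24.5
```

```bash
python3 - <<'E'
from h import *
rep('L'); print(sensors.state()["qpos"])
E
```

```text
t 10.57 n 30.84 off -20.16 side -0.81 w 24.5 F out/n/side [0.37, 1.01, 0.39] d,rv [0.909, 20.073, 2.0] [-0.002, 0.001, -0.002] o in tool [0.002 0.998 0.061]
[-0.22373908  0.47611245  2.0517141   0.96067916  0.14804214 -2.09149868]
```

step_arm --steps '[{"hand":24,"dx":0,"dy":-0.5,"dz":-0.05,"rx":0,"ry":0,"rz":0},{"hand":24,"dx":0,"dy":0,"dz":0,"rx":0,"ry":0,"rz":0}]'

```text
t: 10.73
eef_pos: [574.3, -28.3, 117.3]
tool_rot: [0.253, 0.297, 0.917, 0.086]
force: [0.7, 0.9, 0.3]
width: 24.3
```

step_arm --steps '[{"hand":24,"dx":0,"dy":-0.5,"dz":-0.05,"rx":0,"ry":0,"rz":0},{"hand":24,"dx":0,"dy":0,"dz":0,"rx":0,"ry":0,"rz":0}]'

```text
t: 10.9
eef_pos: [574.0, -28.7, 117.1]
tool_rot: [0.253, 0.296, 0.917, 0.086]
force: [0.1, 1.9, 1.1]
width: 24.3
```

```bash
python3 - <<'E'
from h import *
rep('L')
E
```

```text
t 10.9 n 30.76 off -21.05 side -0.75 w 24.25 F out/n/side [1.82, 0.98, 0.67] d,rv [0.842, 20.968, 1.978] [-0.002, 0.001, -0.001] o in tool [0.001 0.998 0.061]
```

step_arm --steps '[{"hand":24,"dx":0,"dy":-0.5,"dz":-0.05,"rx":0,"ry":0,"rz":0},{"hand":24,"dx":0,"dy":0,"dz":0,"rx":0,"ry":0,"rz":0}]'

```text
t: 11.07
eef_pos: [573.7, -29.2, 117.0]
tool_rot: [0.253, 0.297, 0.917, 0.086]
force: [0.1, 0.2, 1.1]
width: 23.8
```

step_arm --steps '[{"hand":24,"dx":0,"dy":-0.5,"dz":-0.05,"rx":0,"ry":0,"rz":0},{"hand":24,"dx":0,"dy":0,"dz":0,"rx":0,"ry":0,"rz":0}]'

```text
t: 11.23
eef_pos: [573.4, -29.6, 116.8]
tool_rot: [0.253, 0.297, 0.917, 0.086]
force: [0.9, 1.4, 1.5]
width: 24.4
```

step_arm --steps '[{"hand":24,"dx":0,"dy":-0.5,"dz":-0.05,"rx":0,"ry":0,"rz":0},{"hand":24,"dx":0,"dy":0,"dz":0,"rx":0,"ry":0,"rz":0}]'

```text
t: 11.4
eef_pos: [573.1, -30.0, 116.7]
tool_rot: [0.253, 0.297, 0.917, 0.086]
force: [0.7, 1.2, 0.5]
width: 23.9
```

step_arm --steps '[{"hand":24,"dx":0,"dy":-0.5,"dz":-0.05,"rx":0,"ry":0,"rz":0},{"hand":24,"dx":0,"dy":0,"dz":0,"rx":0,"ry":0,"rz":0}]'

```text
t: 11.57
eef_pos: [572.8, -30.4, 116.6]
tool_rot: [0.253, 0.297, 0.917, 0.086]
force: [0.9, 1.2, 1.2]
width: 24.2
```

```bash
python3 - <<'E'
from h import *
rep('L')
E
```

```text
t 11.57 n 30.79 off -23.16 side -0.71 w 24.19 F out/n/side [1.72, 0.74, -0.39] d,rv [0.807, 23.073, 2.141] [-0.002, 0.001, -0.001] o in tool [0.001 0.998 0.061]
```

step_arm --steps '[{"hand":24,"dx":0,"dy":-0.4,"dz":-0.05,"rx":0,"ry":0,"rz":0},{"hand":24,"dx":0,"dy":0,"dz":0,"rx":0,"ry":0,"rz":0}]'

```text
t: 11.73
eef_pos: [572.6, -30.7, 116.5]
tool_rot: [0.253, 0.297, 0.917, 0.086]
force: [0.9, 0.6, 0.9]
width: 24.1
```

step_arm --steps '[{"hand":24,"dx":0,"dy":-0.4,"dz":-0.05,"rx":0,"ry":0,"rz":0},{"hand":24,"dx":0,"dy":0,"dz":0,"rx":0,"ry":0,"rz":0}]'

```text
t: 11.9
eef_pos: [572.4, -31.0, 116.5]
tool_rot: [0.253, 0.297, 0.917, 0.086]
force: [1.5, 0.3, 0.3]
width: 23.8
```

step_arm --steps '[{"hand":24,"dx":0,"dy":-0.4,"dz":-0.05,"rx":0,"ry":0,"rz":0},{"hand":24,"dx":0,"dy":0,"dz":0,"rx":0,"ry":0,"rz":0}]'

```text
t: 12.07
eef_pos: [572.2, -31.4, 116.4]
tool_rot: [0.253, 0.297, 0.917, 0.086]
force: [1.0, -0.2, 0.2]
width: 23.8
```

```bash
python3 - <<'E'
from h import *
rep('L')
E
```

```text
t 12.07 n 30.87 off -24.37 side -0.74 w 23.84 F out/n/side [0.48, -0.24, -0.93] d,rv [0.844, 24.277, 2.288] [-0.002, 0.001, -0.001] o in tool [0.002 0.998 0.061]
```

step_arm --steps '[{"hand":24,"dx":0,"dy":-0.4,"dz":-0.03,"rx":0,"ry":0,"rz":0},{"hand":24,"dx":0,"dy":0,"dz":0,"rx":0,"ry":0,"rz":0}]'

```text
t: 12.23
eef_pos: [572.1, -31.6, 116.4]
tool_rot: [0.253, 0.297, 0.917, 0.086]
force: [2.1, 2.0, -0.2]
width: 23.6
```

step_arm --steps '[{"hand":24,"dx":0,"dy":-0.4,"dz":-0.03,"rx":0,"ry":0,"rz":0},{"hand":24,"dx":0,"dy":0,"dz":0,"rx":0,"ry":0,"rz":0}]'

```text
t: 12.4
eef_pos: [571.9, -31.8, 116.3]
tool_rot: [0.253, 0.296, 0.917, 0.086]
force: [3.0, 4.6, 0.8]
width: 23.9
```

step_arm --steps '[{"hand":24,"dx":0,"dy":-0.4,"dz":-0.03,"rx":0,"ry":0,"rz":0},{"hand":24,"dx":0,"dy":0,"dz":0,"rx":0,"ry":0,"rz":0}]'

```text
t: 12.57
eef_pos: [571.9, -31.9, 116.3]
tool_rot: [0.253, 0.296, 0.917, 0.086]
force: [5.3, 6.2, 1.8]
width: 24.0
```

```bash
python3 - <<'E'
from h import *
rep('L')
E
```

```text
t 12.57 n 30.94 off -25.01 side -0.8 w 24.04 F out/n/side [8.32, -0.68, -0.87] d,rv [0.906, 24.906, 2.417] [-0.001, 0.001, -0.001] o in tool [0.001 0.998 0.062]
```

Contact on the left is clear at offset −24.6 mm, with force rising through 2.7, 5.4 and 8.3 N. Both diagonals are now measured: left about 30.5 to 31.4, right about 18.4. The left is longer, so I'll press it in by about 5.5 mm and then check.

step_arm --steps '[{"hand":24,"dx":0,"dy":-0.6,"dz":-0.05,"rx":0,"ry":0,"rz":0},{"hand":24,"dx":0,"dy":-0.6,"dz":-0.05,"rx":0,"ry":0,"rz":0},{"hand":24,"dx":0,"dy":-0.6,"dz":-0.05,"rx":0,"ry":0,"rz":0},{"hand":24,"dx":0,"dy":-0.6,"dz":-0.05,"rx":0,"ry":0,"rz":0},{"hand":24,"dx":0,"dy":0,"dz":0,"rx":0,"ry":0,"rz":0}]'

```text
t: 12.98
eef_pos: [570.6, -33.8, 115.8]
tool_rot: [0.253, 0.296, 0.917, 0.086]
force: [6.9, 7.6, 1.0]
width: 23.8
```

```bash
python3 - <<'E'
from h import *
rep('L'); print(sensors.state()["qpos"])
E
```

```text
t 12.98 n 30.98 off -27.31 side -0.79 w 23.75 F out/n/side [10.03, -2.02, -0.96] d,rv [0.904, 27.195, 2.6] [-0.001, 0.001, -0.001] o in tool [0.001 0.998 0.062]
[-0.24107075  0.47755596  2.06130584  1.04804759  0.15136252 -2.19457292]
```

Force is about 10 N while the frame racks. I'll press further.

step_arm --steps '[{"hand":24,"dx":0,"dy":-0.6,"dz":-0.05,"rx":0,"ry":0,"rz":0},{"hand":24,"dx":0,"dy":-0.6,"dz":-0.05,"rx":0,"ry":0,"rz":0},{"hand":24,"dx":0,"dy":-0.6,"dz":-0.05,"rx":0,"ry":0,"rz":0},{"hand":24,"dx":0,"dy":-0.6,"dz":-0.05,"rx":0,"ry":0,"rz":0},{"hand":24,"dx":0,"dy":-0.4,"dz":0,"rx":0,"ry":0,"rz":0},{"hand":24,"dx":0,"dy":0,"dz":0,"rx":0,"ry":0,"rz":0}]'

```text
t: 13.48
eef_pos: [569.1, -36.1, 115.0]
tool_rot: [0.253, 0.296, 0.917, 0.086]
force: [5.8, 6.6, 1.6]
width: 24.0
```

```bash
python3 - <<'E'
from h import *
import cv2
rep('L')
a=np.mean([capture("top").astype(float) for _ in range(8)],0).astype(np.uint8); np.save("pics/a5.npy",a)
cv2.imwrite("pics/a5.png",cv2.resize(cv2.convertScaleAbs(a[170:280,210:385][:,:,::-1],alpha=1.5,beta=10),None,fx=4.5,fy=4.5,interpolation=cv2.INTER_CUBIC))
E
```

```text
t 13.48 n 30.99 off -30.13 side -0.78 w 24.04 F out/n/side [8.85, -1.01, -0.95] d,rv [0.899, 30.017, 2.786] [-0.001, 0.001, -0.001] o in tool [0.001 0.998 0.062]
```

View pics/a5.png

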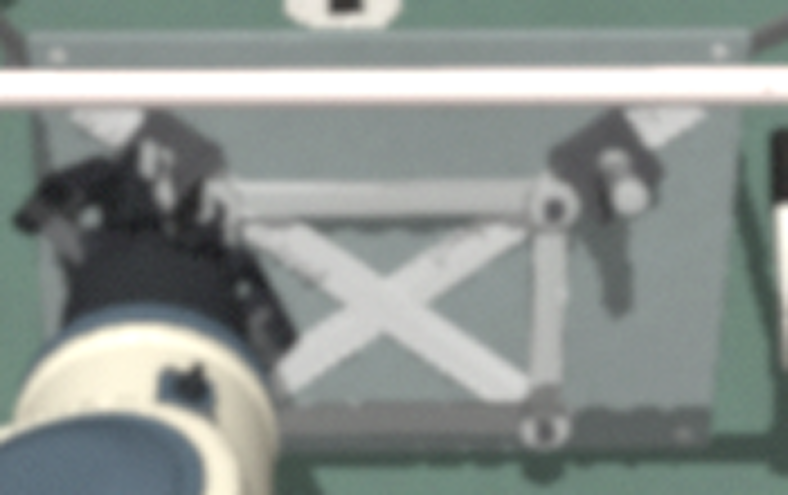

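The UR pin moved right from 541 to 554 px and the right knob moved out to (628,193), so the right jaw is following the corner. I'll press 0.4 mm more, then back off for a precise unobstructed check.

step_arm --steps '[{"hand":24,"dx":0,"dy":-0.4,"dz":-0.03,"rx":0,"ry":0,"rz":0},{"hand":24,"dx":0,"dy":0,"dz":0,"rx":0,"ry":0,"rz":0}]'

```text
t: 14.05
eef_pos: [568.9, -36.4, 115.0]
tool_rot: [0.253, 0.296, 0.917, 0.086]
force: [6.4, 7.3, 1.0]
width: 24.2
```

```bash
python3 - <<'E'
from h import *
rep('L')
E
```

```text
t 14.05 n 31.0 off -30.48 side -0.81 w 24.2 F out/n/side [9.52, -1.81, -0.73] d,rv [0.92, 30.365, 2.821] [-0.001, 0.001, -0.001] o in tool [0.001 0.998 0.062]
```

step_arm --steps '[{"hand":24,"dx":0,"dy":1.5,"dz":0.1,"rx":0,"ry":0,"rz":0},{"hand":24,"dx":0,"dy":3.2,"dz":0.2,"rx":0,"ry":0,"rz":0},{"hand":36,"dx":0,"dy":0,"dz":0,"rx":0,"ry":0,"rz":0},{"hand":40,"dx":0,"dy":0,"dz":0,"rx":0,"ry":0,"rz":0},{"hand":40,"dx":0,"dy":0,"dz":-15,"rx":0,"ry":0,"rz":0},{"hand":40,"dx":0,"dy":0,"dz":-30,"rx":0,"ry":0,"rz":0},{"hand":40,"dx":0,"dy":0,"dz":-35,"rx":0,"ry":0,"rz":0},{"hand":40,"dx":-10,"dy":0,"dz":-30,"rx":0,"ry":0,"rz":0}]'

```text
t: 14.72
eef_pos: [521.1, -39.0, 209.8]
tool_rot: [0.251, 0.297, 0.917, 0.085]
force: [0.4, 1.0, 0.1]
width: 40.1
```

```bash
python3 - <<'E'
from h import *
rep('L'); s=sensors.state(); print(s["eef_pos"],s["qpos"]); print(quat(s["tool_rot"]).inv().apply([[-150,0,60],[0,150,0]]))
E
```

```text
t 14.72 n 137.18 off -33.93 side 0.81 w 40.07 F out/n/side [1.0, -0.12, 0.26] d,rv [7.91, 27.528, 108.716] [-0.003, -0.003, -0.002] o in tool [0.001 0.998 0.059]
[521.06439117 -38.99987725 209.79091113] [-0.28847398  0.22487857  2.05799835  0.43170564  0.37394545 -1.59829456]
[[  80.10015787  -56.88817288 -128.24858866]
 [  88.08200033  121.40930005    1.15891242]]
```

step_arm --steps '[{"hand":40,"dx":10,"dy":-8,"dz":-18,"rx":0,"ry":0,"rz":0},{"hand":40,"dx":16,"dy":-11,"dz":-26,"rx":0,"ry":0,"rz":0},{"hand":40,"dx":16,"dy":-11,"dz":-26,"rx":0,"ry":0,"rz":0},{"hand":40,"dx":16,"dy":-11,"dz":-26,"rx":0,"ry":0,"rz":0},{"hand":40,"dx":14,"dy":-10,"dz":-20,"rx":0,"ry":0,"rz":0},{"hand":40,"dx":8,"dy":-6,"dz":-12,"rx":0,"ry":0,"rz":0},{"hand":40,"dx":0,"dy":0,"dz":0,"rx":0,"ry":0,"rz":0}]'

```text
t: 15.3
eef_pos: [371.7, -39.0, 269.9]
tool_rot: [0.254, 0.296, 0.917, 0.086]
force: [0.2, 0.4, -0.4]
width: 40.1
```

```bash
cat > m.py <<'E'
from h import *
import cv2,sys
def pins(a,guess):
    g=cv2.GaussianBlur(cv2.cvtColor(a,cv2.COLOR_RGB2GRAY).astype(np.float32),(0,0),.8); out={}
    for k,c in guess.items():
        c=np.array(c,float)
        for _ in range(6):
            yy,xx=np.mgrid[int(c[1])-4:int(c[1])+6,int(c[0])-4:int(c[0])+6]; w0=g[yy,xx]
            d=np.hypot(xx-c[0],yy-c[1]); m=d<3.2; th=np.median(w0[m]); w=np.clip(th-w0,0,None)*m
            c=np.array([(w*xx).sum(),(w*yy).sum()])/w.sum()
        out[k]=c
    return out
def ang(o):   # rack shift (mm over 120) from rays onto plane of frame tops
    q=np.load("q.npy"); B=basis(q[3]); O=q[:3]+B[:,2]*24; c=P["top"]; C=-np.array(c["R"]).T@np.array(c["t"]); L={}
    for k,(u,v) in o.items():
        r=np.array(c["R"]).T@np.array([(u-c["cx"])/c["fx"],(v-c["cy"])/c["fy"],1]); X=C+r*((O-C)@B[:,2])/(r@B[:,2]); L[k]=(B.T@(X-O))[:2]
    n=lambda a,b:np.linalg.norm(L[a]-L[b])
    print({k:v.round(2).tolist() for k,v in L.items()}); s=(n('UR','LR')+n('UL','LL')+0)/240
    print("diag L,R",n('LR','UL').round(2),n('LL','UR').round(2),"bars low/top/left/right",*[n(*x).round(2) for x in(('LL','LR'),('UL','UR'),('LL','UL'),('LR','UR'))])
E
python3 - <<'E'
from m import *
print(sensors.state()["eef_pos"],sensors.state()["t"])
G0=dict(UL=(202,210),UR=(541,210),LL=(224,432),LR=(545,432)); G1=dict(G0,UL=(216,210),UR=(555,210))
cv=lambda G:{k:(np.array(v)+.5)/4.5-.5+[210,170] for k,v in G.items()}
ang(pins(np.load("pics/top0.npy"),cv(G0)))
a=np.mean([capture("top").astype(float) for _ in range(12)],0).astype(np.uint8); np.save("pics/a6.npy",a)
o=pins(a,cv(G1)); print({k:((v-[210,170]+.5)*4.5-.5).round(1) for k,v in o.items()}); ang(o)
cv2.imwrite("pics/a6.png",cv2.resize(cv2.convertScaleAbs(a[170:280,210:385][:,:,::-1],alpha=1.5,beta=10),None,fx=4.5,fy=4.5,interpolation=cv2.INTER_CUBIC))
E
```

```text
[371.66452132 -39.00875906 269.87308623] 15.3
{'UL': [-88.44, 117.94], 'UR': [70.9, 118.22], 'LL': [-79.45, -1.35], 'LR': [79.65, -0.68]}
diag L,R 205.73 192.1 bars low/top/left/right 159.1 159.34 119.63 119.22
{'UL': array([216.4, 215.2]), 'UR': array([554.6, 211.7]), 'LL': array([224. , 435.8]), 'LR': array([544.8, 432. ])}
{'UL': [-82.04, 117.15], 'UR': [77.49, 118.31], 'LL': [-79.43, -1.34], 'LR': [79.68, -0.55]}
diag L,R 200.02 197.34 bars low/top/left/right 159.11 159.54 118.53 118.88
```

View pics/a6.png

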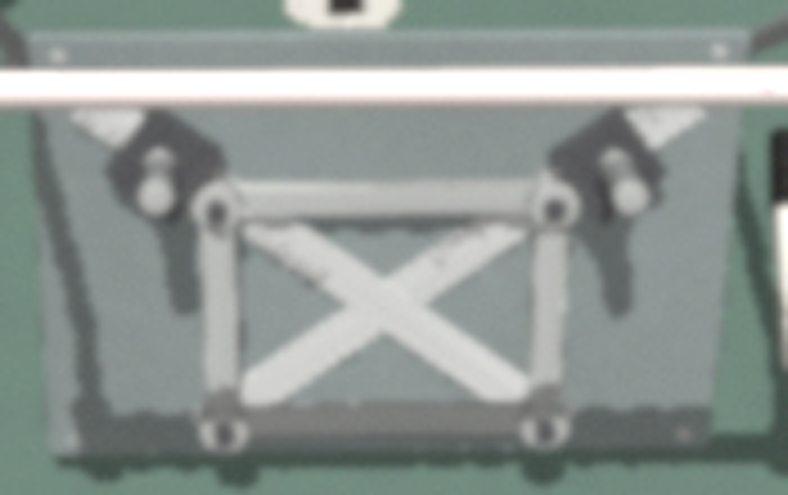

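The view is clear and both jaws appear to be touching. The pins are at UL (216,213), UR (554,209), LL (224,434) and LR (545,431). My first eyeballed rows ignored the slight image tilt, so I'll refit the yaw using these centroids and the plate's four corner screws.

```bash
cat >> m.py <<'E'
def bright(a,c,r=4):
    g=cv2.cvtColor(a,cv2.COLOR_RGB2GRAY).astype(np.float32); c=np.array(c,float)
    for _ in range(5):
        yy,xx=np.mgrid[int(c[1])-r-1:int(c[1])+r+3,int(c[0])-r-1:int(c[0])+r+3]; w0=g[yy,xx]; m=np.hypot(xx-c[0],yy-c[1])<r
        w=np.clip(w0-np.percentile(w0[m],60),0,None)*m; c=np.array([(w*xx).sum(),(w*yy).sum()])/w.sum()
    return c
cv=lambda G:{k:(np.array(v)+.5)/4.5-.5+[210,170] for k,v in G.items()}
def refit(a,G,use=('pins','screws','knobs'),GK=dict(KL=(155,196),KR=(629,192))):
    o={}
    if 'pins' in use:o.update(pins(a,cv(G)))
    if 'knobs' in use:o.update({k:bright(a,c) for k,c in cv(GK).items()})
    if 'screws' in use:o.update({k:bright(a,c,2.5) for k,c in cv(dict(STL=(57,55),STR=(719,50),SBL=(70,438),SBR=(683,433))).items()})
    q0=np.load("q.npy")
    def mod(q):
        p,B=pts(q); t=lambda u,v:q[:3]+B@np.array([u,v,1.])
        return dict(p,STL=t(-q[7],q[8]),STR=t(q[7],q[8]),SBL=t(-q[7],q[9]),SBR=t(q[7],q[9]))
    f=lambda q:np.concatenate([proj("top",mod(q)[k])-v for k,v in o.items()]+[(q[:3]-q0[:3])*[0,0,.3]])
    r=least_squares(f,np.r_[q0,155,190,-15],loss='soft_l1',f_scale=.5); q=r.x; p,_=pts(q); d=lambda a,b:np.linalg.norm(p[a]-p[b])-175
    print(use,"q",q.round(3),"diag L,R",round(d('LR','UL'),2),round(d('LL','UR'),2))
    print({k:(proj("top",mod(q)[k])-v).round(2).tolist() for k,v in o.items()}); return q
E
python3 - <<'E'
from m import *
a=np.load("pics/a6.npy"); G0=dict(UL=(202,210),UR=(541,210),LL=(224,434),LR=(545,431)); G1=dict(G0,UL=(216,212),UR=(554,209))
for u in (('pins',),('pins','screws'),('pins','screws','knobs')): refit(a,G1,u)
refit(np.load("pics/top0.npy"),G0,('pins','screws','knobs'),dict(KL=(110,164),KR=(681,162)))
E
```

```text
('pins',) q [ 4.55686e+02 -1.41566e+02  2.71450e+01  2.30000e-02 -1.50000e-02
  5.09640e+01  5.07620e+01  1.55000e+02  1.90000e+02 -1.50000e+01] diag L,R 26.47 23.52
{'UL': [-0.12, -0.3], 'UR': [0.11, -0.22], 'LL': [-0.18, 0.33], 'LR': [0.2, 0.23]}Traceback (most recent call last):
  File "<stdin>", line 3, in <module>
  File "m.py", line 31, in refit
    if 'screws' in use:o.update({k:bright(a,c,2.5) for k,c in cv(dict(STL=(57,55),STR=(719,50),SBL=(70,438),SBR=(683,433))).items()})
                                   ~~~~~~^^^^^^^^^
  File "m.py", line 23, in bright
    yy,xx=np.mgrid[int(c[1])-r-1:int(c[1])+r+3,int(c[0])-r-1:int(c[0])+r+3]; w0=g[yy,xx]; m=np.hypot(xx-c[0],yy-c[1])<r
                                                                                ~^^^^^^^
IndexError: arrays used as indices must be of integer (or boolean) type
```

```bash
sed -i 's/-r-1:int(c\[1\])+r+3,int(c\[0\])-r-1:int(c\[0\])+r+3/-5:int(c[1])+7,int(c[0])-5:int(c[0])+7/' m.py
python3 - <<'E'
from m import *
a=np.load("pics/a6.npy"); G0=dict(UL=(202,210),UR=(541,210),LL=(224,434),LR=(545,431)); G1=dict(G0,UL=(216,212),UR=(554,209))
for u in (('pins','screws'),('pins','knobs'),('pins','screws','knobs')): refit(a,G1,u)
refit(np.load("pics/top0.npy"),G0,('pins','screws','knobs'),dict(KL=(110,164),KR=(681,162)))
E
```

```text
('pins', 'screws') q [ 4.55696e+02 -1.41234e+02  2.71600e+01  2.10000e-02 -1.40000e-02
  5.58540e+01  6.32870e+01  1.55550e+02  1.91078e+02 -1.40500e+01] diag L,R 26.33 23.66
{'UL': [-0.12, -0.37], 'UR': [0.11, -0.17], 'LL': [-0.33, 0.26], 'LR': [0.04, 0.28], 'STL': [-0.39, -0.2], 'STR': [0.08, 0.23], 'SBL': [1.19, 0.1], 'SBR': [0.04, -0.12]}
('pins', 'knobs') q [ 4.56506e+02 -1.41573e+02  2.71470e+01  2.20000e-02 -1.60000e-02
  2.77100e+01  2.37040e+01  1.55000e+02  1.90000e+02 -1.50000e+01] diag L,R 26.57 23.42
{'UL': [-0.12, -0.72], 'UR': [0.11, -0.57], 'LL': [-0.17, -0.08], 'LR': [0.2, -0.11], 'KL': [-0.38, 1.06], 'KR': [0.39, 1.19]}
('pins', 'screws', 'knobs') q [ 4.56510e+02 -1.41232e+02  2.71630e+01  2.10000e-02 -1.40000e-02
  2.74030e+01  2.39950e+01  1.55617e+02  1.90226e+02 -1.49850e+01] diag L,R 26.36 23.63
{'UL': [-0.12, -0.76], 'UR': [0.11, -0.55], 'LL': [-0.33, -0.11], 'LR': [0.04, -0.08], 'KL': [-0.39, 1.1], 'KR': [0.39, 1.15], 'STL': [-0.38, -0.21], 'STR': [0.09, 0.25], 'SBL': [1.19, 0.09], 'SBR': [0.03, -0.11]}
('pins', 'screws', 'knobs') q [ 4.56630e+02 -1.41151e+02  2.72200e+01  2.10000e-02 -6.80000e-02
  5.16840e+01  5.14330e+01  1.55505e+02  1.90120e+02 -1.44500e+01] diag L,R 31.44 18.34
{'UL': [-0.18, -0.36], 'UR': [0.13, -0.51], 'LL': [-0.36, -0.18], 'LR': [0.03, -0.18], 'KL': [-0.38, 1.01], 'KR': [0.38, 1.13], 'STL': [-0.36, -0.32], 'STR': [-0.01, 0.35], 'SBL': [1.53, 0.09], 'SBR': [0.18, -0.1]}
```

All refits agree that the left is still about 2.7–3.1 mm longer than the right, so it needs about 1.4 mm more. I'll go back in and probe for contact first, which also checks whether the jaw is still touching.

step_arm --steps '[{"hand":40,"dx":-10,"dy":8,"dz":16,"rx":0,"ry":0,"rz":0},{"hand":40,"dx":-16,"dy":11,"dz":26,"rx":0,"ry":0,"rz":0},{"hand":40,"dx":-16,"dy":11,"dz":26,"rx":0,"ry":0,"rz":0},{"hand":40,"dx":-16,"dy":11,"dz":26,"rx":0,"ry":0,"rz":0},{"hand":40,"dx":-14,"dy":10,"dz":22,"rx":0,"ry":0,"rz":0},{"hand":40,"dx":-8,"dy":6,"dz":12,"rx":0,"ry":0,"rz":0},{"hand":40,"dx":0,"dy":0,"dz":0,"rx":0,"ry":0,"rz":0}]'

```text
t: 16.48
eef_pos: [526.8, -39.3, 209.2]
tool_rot: [0.253, 0.296, 0.917, 0.086]
force: [-0.2, 0.3, 0.3]
width: 40.0
```

```bash
python3 - <<'E'
from h import *
X,M=tgt('L',31,-25.5); d,rv=delta(X,M); print(d.round(1),rv.round(3),sensors.state()["t"])
E
```

```text
[ 12.1  -0.7 102.7] [-0.     0.    -0.001] 16.4833
```

step_arm --steps '[{"hand":40,"dx":8,"dy":0,"dz":12,"rx":0,"ry":0,"rz":0},{"hand":40,"dx":4,"dy":0,"dz":20,"rx":0,"ry":0,"rz":0},{"hand":40,"dx":0,"dy":0,"dz":24,"rx":0,"ry":0,"rz":0},{"hand":40,"dx":0,"dy":0,"dz":20,"rx":0,"ry":0,"rz":0},{"hand":40,"dx":0,"dy":0,"dz":16,"rx":0,"ry":0,"rz":0},{"hand":40,"dx":0,"dy":0,"dz":8,"rx":0,"ry":0,"rz":0},{"hand":32,"dx":0,"dy":0,"dz":2,"rx":0,"ry":0,"rz":0},{"hand":24,"dx":0,"dy":0,"dz":0,"rx":0,"ry":0,"rz":0}]'

```text
t: 17.15
eef_pos: [568.1, -31.4, 117.7]
tool_rot: [0.253, 0.296, 0.917, 0.086]
force: [-0.5, -0.4, 0.3]
width: 24.0
```

```bash
python3 - <<'E'
from h import *
rep('L')
E
```

```text
t 17.15 n 33.81 off -26.19 side 1.87 w 23.97 F out/n/side [-0.52, 0.49, 0.01] d,rv [-1.506, 25.898, 5.573] [-0.0, -0.0, -0.002] o in tool [0.002 0.998 0.062]
```

step_arm --steps '[{"hand":24,"dx":-1.5,"dy":-0.5,"dz":1.5,"rx":0,"ry":0,"rz":0},{"hand":24,"dx":-1,"dy":-1,"dz":1.3,"rx":0,"ry":0,"rz":0},{"hand":24,"dx":0,"dy":-0.8,"dz":0,"rx":0,"ry":0,"rz":0},{"hand":24,"dx":0,"dy":0,"dz":0,"rx":0,"ry":0,"rz":0}]'

```text
t: 17.48
eef_pos: [570.4, -35.0, 116.4]
tool_rot: [0.254, 0.296, 0.917, 0.086]
force: [-0.1, -0.3, 0.4]
width: 23.6
```

```bash
python3 - <<'E'
from h import *
rep('L')
E
```

```text
t 17.48 n 31.63 off -28.2 side -1.55 w 23.63 F out/n/side [-0.2, 0.37, -0.2] d,rv [1.721, 28.048, 3.262] [-0.0, 0.001, -0.001] o in tool [0.001 0.998 0.063]
```

step_arm --steps '[{"hand":24,"dx":0,"dy":-0.5,"dz":-0.05,"rx":0,"ry":0,"rz":0},{"hand":24,"dx":0,"dy":0,"dz":0,"rx":0,"ry":0,"rz":0}]'

```text
t: 17.65
eef_pos: [570.1, -35.2, 116.0]
tool_rot: [0.253, 0.296, 0.917, 0.086]
force: [-0.6, -0.4, 0.0]
width: 24.0
```

step_arm --steps '[{"hand":24,"dx":0,"dy":-0.5,"dz":-0.05,"rx":0,"ry":0,"rz":0},{"hand":24,"dx":0,"dy":0,"dz":0,"rx":0,"ry":0,"rz":0}]'

```text
t: 17.82
eef_pos: [569.9, -35.6, 115.8]
tool_rot: [0.253, 0.296, 0.917, 0.086]
force: [1.1, 1.2, 0.0]
width: 24.1
```

```bash
python3 - <<'E'
from h import *
rep('L')
E
```

```text
t 17.82 n 31.31 off -29.14 side -1.28 w 24.1 F out/n/side [1.6, -0.48, -0.08] d,rv [1.424, 29.011, 3.013] [-0.0, 0.001, -0.001] o in tool [0.001 0.998 0.063]
```

step_arm --steps '[{"hand":24,"dx":0,"dy":-0.4,"dz":-0.03,"rx":0,"ry":0,"rz":0},{"hand":24,"dx":0,"dy":0,"dz":0,"rx":0,"ry":0,"rz":0}]'

```text
t: 17.98
eef_pos: [569.7, -35.9, 115.6]
tool_rot: [0.253, 0.296, 0.917, 0.086]
force: [0.1, 0.1, -0.9]
width: 24.1
```

step_arm --steps '[{"hand":24,"dx":0,"dy":-0.4,"dz":-0.03,"rx":0,"ry":0,"rz":0},{"hand":24,"dx":0,"dy":0,"dz":0,"rx":0,"ry":0,"rz":0}]'

```text
t: 18.15
eef_pos: [569.5, -36.1, 115.5]
tool_rot: [0.253, 0.296, 0.917, 0.086]
force: [0.3, 1.1, -0.1]
width: 24.0
```

step_arm --steps '[{"hand":24,"dx":0,"dy":-0.4,"dz":-0.03,"rx":0,"ry":0,"rz":0},{"hand":24,"dx":0,"dy":0,"dz":0,"rx":0,"ry":0,"rz":0}]'

```text
t: 18.32
eef_pos: [569.4, -36.3, 115.5]
tool_rot: [0.253, 0.296, 0.917, 0.087]
force: [1.3, 3.7, 0.6]
width: 24.1
```

```bash
python3 - <<'E'
from h import *
rep('L')
E
```

```text
t 18.32 n 31.25 off -30.09 side -1.25 w 24.13 F out/n/side [3.84, -0.04, 0.98] d,rv [1.389, 29.956, 3.036] [0.0, 0.001, -0.001] o in tool [0.001 0.998 0.063]
```

Contact is felt again at offset −29.9, so the jaw had stayed at its corner and the corner's true travel was about 5.3 mm. I'll press about 1.2 mm more.

step_arm --steps '[{"hand":24,"dx":0,"dy":-0.5,"dz":-0.05,"rx":0,"ry":0,"rz":0},{"hand":24,"dx":0,"dy":-0.5,"dz":-0.05,"rx":0,"ry":0,"rz":0},{"hand":24,"dx":0,"dy":-0.5,"dz":-0.05,"rx":0,"ry":0,"rz":0},{"hand":24,"dx":0,"dy":-0.4,"dz":0,"rx":0,"ry":0,"rz":0},{"hand":24,"dx":0,"dy":0,"dz":0,"rx":0,"ry":0,"rz":0}]'

```text
t: 18.73
eef_pos: [568.6, -37.6, 115.2]
tool_rot: [0.253, 0.296, 0.917, 0.087]
force: [4.5, 7.6, 2.3]
width: 23.9
```

```bash
python3 - <<'E'
from h import *
rep('L')
E
```

```text
t 18.73 n 31.32 off -31.63 side -1.34 w 23.95 F out/n/side [9.12, 0.08, 0.38] d,rv [1.473, 31.491, 3.21] [0.001, 0.001, -0.001] o in tool [0.001 0.998 0.064]
```

Loaded offset is −31.6, which is 1.15 mm further. Now I'll release and retreat for a check.

step_arm --steps '[{"hand":24,"dx":0,"dy":1.2,"dz":0.1,"rx":0,"ry":0,"rz":0},{"hand":24,"dx":0,"dy":3.3,"dz":0.2,"rx":0,"ry":0,"rz":0},{"hand":36,"dx":0,"dy":0,"dz":0,"rx":0,"ry":0,"rz":0},{"hand":40,"dx":0,"dy":0,"dz":0,"rx":0,"ry":0,"rz":0},{"hand":40,"dx":0,"dy":0,"dz":-15,"rx":0,"ry":0,"rz":0},{"hand":40,"dx":0,"dy":0,"dz":-30,"rx":0,"ry":0,"rz":0},{"hand":40,"dx":0,"dy":0,"dz":-35,"rx":0,"ry":0,"rz":0},{"hand":40,"dx":0,"dy":0,"dz":-30,"rx":0,"ry":0,"rz":0}]'

```text
t: 19.4
eef_pos: [515.3, -35.5, 206.5]
tool_rot: [0.252, 0.296, 0.917, 0.086]
force: [0.7, 0.7, 0.5]
width: 40.3
```

step_arm --steps '[{"hand":40,"dx":8,"dy":-8,"dz":-18,"rx":0,"ry":0,"rz":0},{"hand":40,"dx":14,"dy":-11,"dz":-26,"rx":0,"ry":0,"rz":0},{"hand":40,"dx":14,"dy":-11,"dz":-26,"rx":0,"ry":0,"rz":0},{"hand":40,"dx":14,"dy":-11,"dz":-26,"rx":0,"ry":0,"rz":0},{"hand":40,"dx":14,"dy":-10,"dz":-20,"rx":0,"ry":0,"rz":0},{"hand":40,"dx":8,"dy":-6,"dz":-12,"rx":0,"ry":0,"rz":0},{"hand":40,"dx":0,"dy":0,"dz":0,"rx":0,"ry":0,"rz":0}]'

```text
t: 19.98
eef_pos: [370.0, -39.6, 268.9]
tool_rot: [0.254, 0.296, 0.917, 0.087]
force: [-0.6, -0.3, -0.2]
width: 40.1
```

```bash
python3 - <<'E'
from m import *
a=np.mean([capture("top").astype(float) for _ in range(20)],0).astype(np.uint8); np.save("pics/a7.npy",a)
G1=dict(UL=(218,212),UR=(557,209),LL=(224,434),LR=(545,431))
for u in (('pins',),('pins','screws'),('pins','screws','knobs')): refit(a,G1,u,dict(KL=(158,198),KR=(631,190)))
print(sensors.state()["t"],sensors.state()["force"])
cv2.imwrite("pics/a7.png",cv2.resize(cv2.convertScaleAbs(a[170:280,210:385][:,:,::-1],alpha=1.5,beta=10),None,fx=4.5,fy=4.5,interpolation=cv2.INTER_CUBIC))
E
```

```text
('pins',) q [ 4.55757e+02 -1.41553e+02  2.72150e+01  2.10000e-02 -0.00000e+00
  5.09640e+01  5.07620e+01  1.55000e+02  1.90000e+02 -1.50000e+01] diag L,R 25.03 24.97
{'UL': [-0.08, -0.2], 'UR': [0.07, -0.24], 'LL': [-0.2, 0.22], 'LR': [0.21, 0.25]}
('pins', 'screws') q [ 4.55754e+02 -1.41198e+02  2.72310e+01  2.10000e-02  2.00000e-03
  4.65400e+01  5.55420e+01  1.55579e+02  1.91118e+02 -1.41390e+01] diag L,R 24.78 25.22
{'UL': [-0.08, -0.22], 'UR': [0.08, -0.23], 'LL': [-0.36, 0.2], 'LR': [0.05, 0.27], 'STL': [-0.37, -0.19], 'STR': [0.09, 0.22], 'SBL': [1.02, 0.08], 'SBR': [0.03, -0.1]}
('pins', 'screws', 'knobs') q [ 4.56521e+02 -1.41200e+02  2.72170e+01  2.10000e-02  2.00000e-03
  2.62970e+01  2.53840e+01  1.55648e+02  1.90319e+02 -1.50230e+01] diag L,R 24.79 25.21
{'UL': [-0.08, -0.59], 'UR': [0.07, -0.59], 'LL': [-0.35, -0.15], 'LR': [0.05, -0.08], 'KL': [-0.38, 1.01], 'KR': [0.4, 1.3], 'STL': [-0.38, -0.19], 'STR': [0.09, 0.22], 'SBL': [1.02, 0.08], 'SBR': [0.03, -0.1]}
20.9833 [ 0.62034074 -0.2122064  -0.55364056]
```

View pics/a7.png

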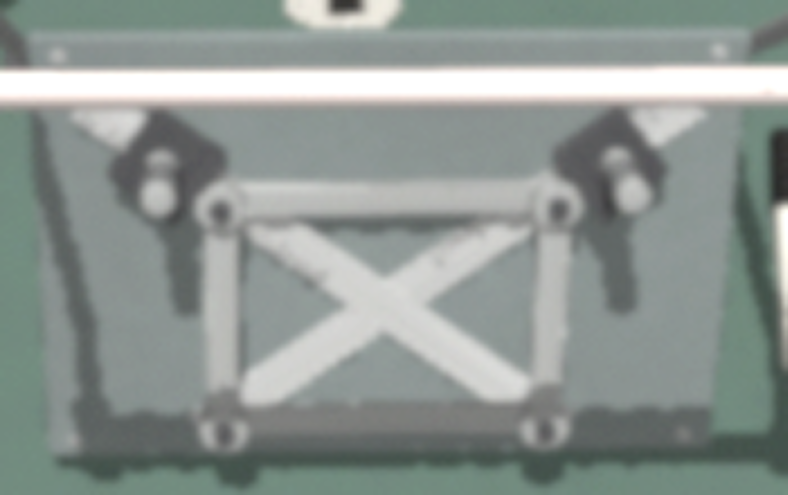

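Square to within the measurement, and the previous release was shown to leave the jaw in touch. Handing in.

```bash
python3 -c "
from rig import *
print(job_done(), sensors.state()['t'])"
```

```text
the job is handed in; nothing more can be done
the job is handed in; nothing more can be done
```

The frame is square to within what I could measure, both jaws should be touching their corners, and the job is handed in at about 21 s of the 53 s allowed. No verdict came back.

**What I did:** I leaned the tool 31° and slid the right jaw in until it touched its corner, reading about 18.4 mm. I then did the same with the left jaw, reading about 30.5 to 31.4 mm. The left diagonal was the longer, so I pressed it in with the left jaw at about 10 N, in two goes, while the frame pushed the right jaw out. The arm then backed off clear of everything.

**Last checks:**
- **Diagonals:** Fitting the four frame pins in the final top view gave left 25.03 and right 24.97 mm. Adding the plate screws to the fit gave 24.8 and 25.2 mm.
- **Left jaw touching:** After the first press I let go and probed again. Contact came just where the jaw had been left, so that release had not moved it. I released the same way the last time but did not probe again.
- **Right jaw touching:** It was not probed after the press. It should be touching, because the corner pushed it out.

**What disagreed:**
- **Knob positions:** In the final picture they put the left rule about 0.9 mm above the right. I put this down to error in locating the bright knob tops, which is about the same size.
- **Amount still to press:** Before the last press, estimates ranged from 0.65 to 1.5 mm. I pressed about 1.15 mm.

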